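# Close the feed jar whose cap sits proud

## Task

Of the two orchid feed jars in the tray, one is properly closed and the other has its cap only resting on top of the thread. Without lifting that cap off, turn it back (anticlockwise) until it drops into the thread, then screw it forward (clockwise) until it is fully home. Leave the other jar closed as it is.

Things in the scene. Friction and masses are not known exactly. Their poses are not given: they have to be found in the camera images.
- jar_a: One of two identical white jars held fast in a steel tray: square body 90 x 90 x 90 high, then a threaded round neck. Origin: centre of the underside; z up, x and y square to the sides. Cap origin above this origin: 105.5 resting on top of the thread, 97 dropped into the entry, 94 home.
- jar_b: The other jar, identical, about 180 from jar_a in the same tray; either may be on either side.
- cap_a: Black round screw cap on jar_a, loose, about 60 g. 64 across, skirt and flat top together 23 high; on top, centred, an upright grey handle bar 56 long (along the cap's x), 14 thick (y), 34 high. Origin: centre of the skirt's lower edge, z up; flat top at 23, bar top at 57. Four lugs inside, on its +-x and +-y.
- cap_b: Cap on jar_b, same shape and frame as cap_a. Of the two caps the one higher above its jar is the one to close; the other is home already, its bar 54 degrees clockwise of the entry.
- jar_a_rim (a point): Centre of jar_a's rim, 111.5 above its origin. The neck has four entry gaps, at the jar's +-x and +-y: the cap falls in by itself when its bar is parallel to jar sides (within 5 degrees) and let go. A stop blocks 6 degrees back of that. From the entry, 56 degrees clockwise (seen from above) takes it to a hard stop, home, sinking 3 more.
- jar_b_rim (a point): The same on jar_b. On either jar, a cap resting on top of the thread starts 28 to 52 degrees clockwise of the entry it is to drop into; stops block it at 56.
There are look-alikes about, which are no part of the job. What is shaped like the cap_a but red is not meant.

How it is judged:
By the outcome, as a careful person would: the job done as asked, in the order asked, and still so for the second after the job is handed in, with the robot touching nothing.
It also fails if it takes over 42 s, if anything falls off the work surface, if the arm or the gripper's body presses on something with over 40 N, if the wrist force passes 120 N, or if a joint passes its speed limit or range.

## Robot

A 6-joint arm with a two-finger parallel gripper is mounted at the origin on the work surface. World frame = base frame: x ahead of the robot, y to its left, z up, the work surface at z = 0. Lengths are in m, angles in rad, forces in N, time in s.
With the tool pointing down it reaches from about 0.375 to 0.75 m from the base axis. Payload 9 kg.
Tool frame: the origin (TCP) lies on the centre line of the jaws, within the pads' length; the fingertips stand 11 mm ahead of it and the grasp point (between the pads) lies 8 mm behind it (r.nose_length is the z of the fingertips in the tool frame, in m); z points along the fingers, x is the direction in which the jaws open and shut, and the axes are right-handed (so a half turn about z gives the same grasp; the last joint's range is limited). The gripper opens to 85 mm and grips with 20 to 120 N. Pads are 22 mm wide; open, the fingers measure 114 mm over their backs; the gripper's body (76 mm by 85 mm) begins 54 mm behind the grasp point. The pads swing forward as they close: fully open they stand 13 mm farther back than shut.
Start: joints at [0.929, 0.104, 0.097, 1.564, 0, 1.353], TCP at [0.247, 0.547, 0.242] pointing down, gripper open.
Joint ranges: [-2.99, 2.99], [-0.84, 1.86], [-1.1, 1.16], [-1.84, 2.11], [-1.51, 1.56], [-3.14, 3.14]. Speed limits (rad/s): [2.22, 2.22, 2.57, 3.14, 3.14, 3.14].

## Interface

Orientations are given as a unit quaternion [x, y, z, w].
In Python, from workcell import r gives the robot as it stands.
- The arm moves only by the tool play_rows, never from a script. Its argument "moves" is one flat list of numbers, 4 for each row, row after row: the shift along the tool's x, y, z in mm, then the turn about the tool's z in degrees. A call has 1 to 10 rows; each row is the pose to reach, as a shift and turn from the pose commanded when the call began, along the tool's axes at that moment; what a row does not reach only later rows make up. A row lasts 1/12 s, in which the tool goes at most 41.7 mm and 7.16 degrees, less where a joint would pass 70% of its speed; a pose out of reach is approached as far as the arm can. A call with a gripper value outside its range is refused whole. "gripper" is the closure, from 0 (fully open) to 1 (shut), set as the call begins (left out, the last holds). The fingers move at their own pace and stop on an object; "force" is the grip in N (left out, the last holds). Time passes only in rows, so rows that repeat a pose let the fingers close. It gives the time, the measured TCP pose, the force and the opening at its end, in the units of the state.
- r.state(): the state, without advancing time (a new reading comes with each control period).
- r.grab_frame(name): name is "scene" or "top" or "wrist"; returns a dict with "frame" (480x640x3 uint8, blue, green, red), "fovy" (degrees; the focal length in pixels is half the picture's height over the tangent of half this angle, whatever the lens; pixels are square), "cx", "cy" (the principal point, pixels), "position" and "attitude" of the camera in the world; the wrist camera has in their place "tool_from_camera" (4x4, takes a point from camera to tool coordinates, whose origin is the TCP and whose axes are the tool frame's). Camera axes: x right, y down, z forward; pixel columns grow to the right and rows downward; lengths in m; the calibration is good to about 2 mm. The wrist camera is an equidistant fisheye: a pixel r from the principal point sees the ray r / f radians off the axis. A picture is of the moment at which its call begins: read the wrist's pose just before it. There is no depth.
- r.job_done(): hands the job in, once; it reports no verdict.
The state is a dict: "time": time; "joint_pos": joint angles; "joint_velocities": joint speeds; "effort": joint torques, N m; "tool_pos": TCP position; "orientation": TCP orientation; "contact_force": force on the tool from outside, world axes, zero at the start; "moment": the same for the moment, N m; "finger_gap": finger opening in m.
Only numpy, scipy, OpenCV 4.12 (cv2) and the standard library are available. Lean on these libraries where they do the work, as an engineer would, in place of code of your own. Each camera call takes 0.05 s, during which the arm holds its last target.

## Working session

There is one attempt and no reset: what is moved stays moved. The work goes in short steps, Python scripts to look and compute and a tool call to move; the robot and the scene stay as the last step left them, time stands still between calls to the robot, and variables do not carry over. Pictures are saved under pics/ and viewed, and the job is handed in when it is done.

Besides the shell and the picture viewer there is one more tool, called after "Emit:" as name(argument=value, ...), one argument or row to a line, values as JSON. play_rows: Moves the arm, as the interface text tells. Its arguments: {"type":"object","properties":{"moves":{"type":"array","items":{"type":"number"}},"gripper":{"type":"number"},"force":{"type":"number"}},"required":["moves"]}

```bash
mkdir -p pics; ls
python3 - <<'E'
from workcell import r
import cv2,pickle
s=r.state();print(s); print(r.nose_length)
D={}
for n in("scene","top","wrist"):
    s=r.state();d=r.grab_frame(n);d['state']=s;D[n]=d;cv2.imwrite(f"pics/{n}0.png",d["frame"]);print(n,{k:v for k,v in d.items() if k not in("frame","state")})
pickle.dump(D,open("f0.pkl","wb"))
E
```

```text
pics
{'time': 0.0, 'joint_pos': array([9.29307709e-01, 1.04715515e-01, 9.64588505e-02, 1.56391276e+00,
       1.45471325e-05, 1.35314608e+00]), 'joint_velocities': array([-0.00120078, -0.00028315, -0.00086628,  0.00078475,  0.00140723,
        0.00145014]), 'effort': array([-1.99403425e-03, -5.56936240e+01,  5.03649080e+01,  1.69908250e-02,
       -4.88063488e-04,  9.75368948e-06]), 'tool_pos': array([0.24651667, 0.5466594 , 0.2415071 ]), 'orientation': array([ 8.40018321e-01,  5.42557599e-01, -6.46078030e-04,  2.32353991e-04]), 'contact_force': array([ 0.22451071,  0.62847088, -0.2478282 ]), 'moment': array([ 0.00194165, -0.01140128, -0.03465412]), 'finger_gap': 0.08518822487759303}
0.011
scene {'fovy': 55.30515995229571, 'cx': 310.11090724640366, 'cy': 235.6177251380576, 'position': array([ 1.07334983, -0.07308555,  0.51577968]), 'attitude': array([ 0.70570408,  0.54595173, -0.26820081, -0.36329987])}
top {'fovy': 56.718150551431386, 'cx': 313.55630216259823, 'cy': 239.49221021798417, 'position': array([0.51481097, 0.10991002, 0.73206757]), 'attitude': array([-0.6973161 ,  0.71539038, -0.04370242,  0.00754769])}
wrist {'fovy': 65.70646984690485, 'cx': 318.90520433123305, 'cy': 237.14956441129783, 'tool_from_camera': array([[ 9.99999935e-01,  2.95748835e-04, -2.06012839e-04,
        -2.97389394e-04],
       [-2.31846112e-04,  9.65449918e-01,  2.60588570e-01,
        -6.63106272e-02],
       [ 2.75963844e-04, -2.60588505e-01,  9.65449923e-01,
        -1.32451045e-01],
       [ 0.00000000e+00,  0.00000000e+00,  0.00000000e+00,
         1.00000000e+00]])}
```

View pics/scene0.png

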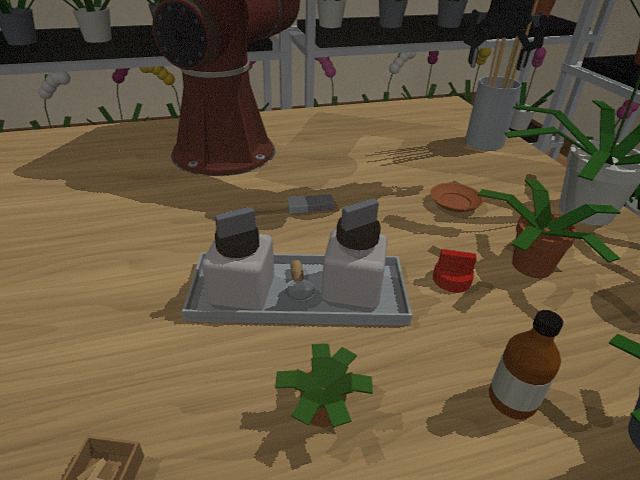

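View pics/top0.png

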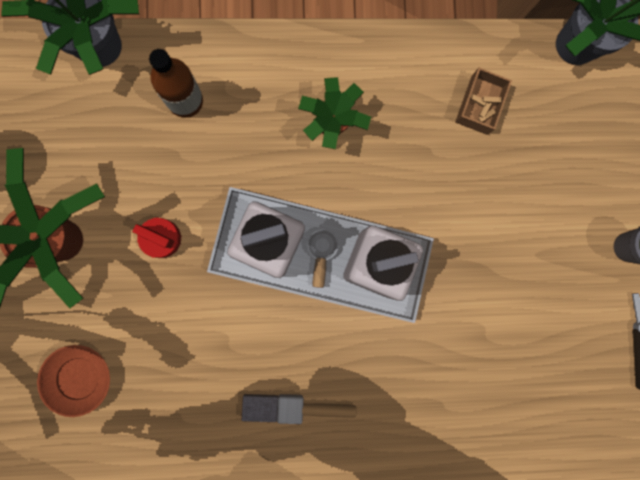

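View pics/wrist0.png

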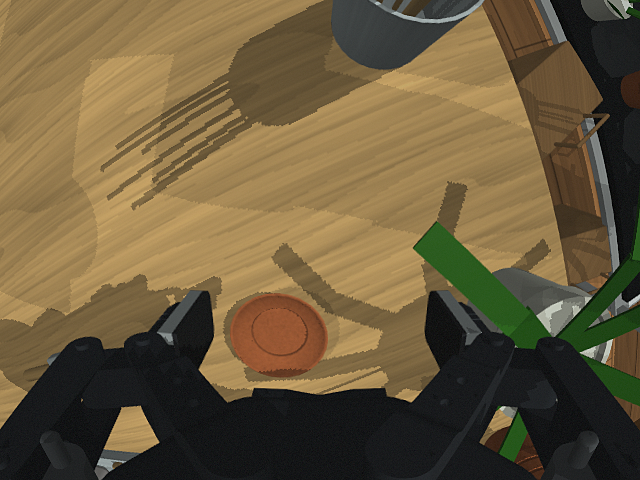

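```bash
cat > h.py <<'E'
import numpy as np,cv2,pickle
from scipy.spatial.transform import Rotation as R
def f(d): return 240/np.tan(np.radians(d["fovy"])/2)
def rays(d,uv):
    uv=np.atleast_2d(uv).astype(float)
    x=np.c_[(uv[:,0]-d["cx"]),(uv[:,1]-d["cy"]),np.full(len(uv),f(d))]
    if "position" in d:
        return np.array(d["position"]),R.from_quat(d["attitude"]).apply(x)
    rr=np.hypot(x[:,0],x[:,1]);th=rr/f(d)
    v=np.c_[x[:,0]/np.maximum(rr,1e-9)*np.sin(th),x[:,1]/np.maximum(rr,1e-9)*np.sin(th),np.cos(th)]
    T=d["tool_from_camera"];s=d["state"];Q=R.from_quat(s["orientation"])
    return s["tool_pos"]+Q.apply(T[:3,3]),Q.apply(v@T[:3,:3].T)
def onplane(d,uv,z):
    p,v=rays(d,uv);return p+v*((z-p[2])/v[:,2])[:,None]
def proj(d,P):
    x=R.from_quat(d["attitude"]).inv().apply(np.atleast_2d(P)-d["position"])
    return x[:,:2]/x[:,2:]*f(d)+[d["cx"],d["cy"]]
E
python3 - <<'E'
from h import *
D=pickle.load(open("f0.pkl","rb"))
a=D["top"]["frame"][180:330,200:445];b=D["scene"]["frame"][190:335,175:420]
o=[cv2.resize(x,(780,int(x.shape[0]*780/x.shape[1])),interpolation=cv2.INTER_CUBIC) for x in(a,b)]
cv2.imwrite("pics/ct.png",cv2.convertScaleAbs(o[0],alpha=1.5));cv2.imwrite("pics/cs.png",o[1])
E
```

```text
(no output)
```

View pics/ct.png

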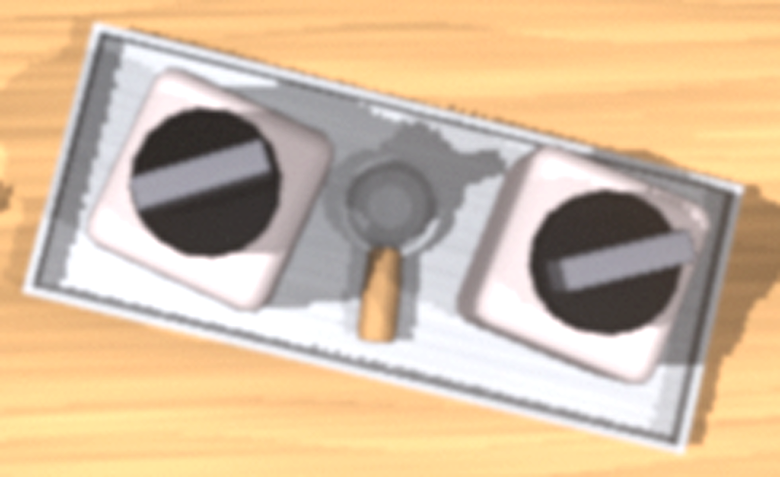

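View pics/cs.png

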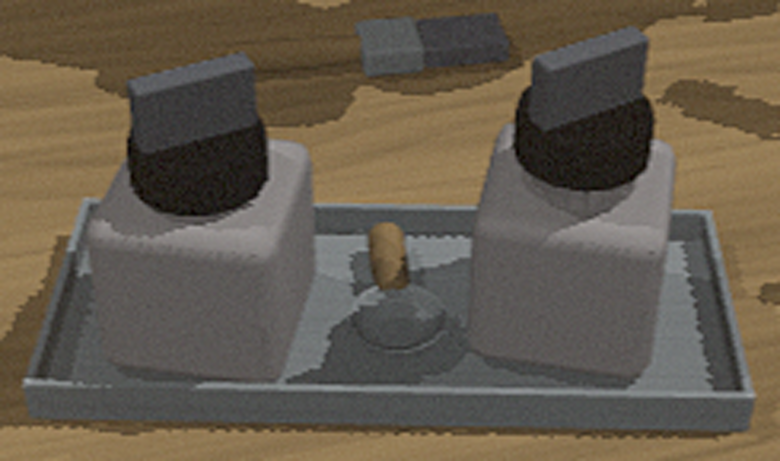

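In the top view, the candidates are the jar at (265,238), the jar at (390,262) and the red look-alike at (158,238), which is excluded. The scene crop shows white neck under the scene-right cap at (358,235), which is top-left (265,238). That cap is the raised one. Next I measure it.

Run:
```python
from h import *
D=pickle.load(open("f0.pkl","rb"));d=D["top"];im=d["frame"].astype(int)
hsv=cv2.cvtColor(d["frame"],cv2.COLOR_BGR2HSV)
g=im.mean(2)
print("gray at cap/bar", [ (tuple(im[y,x])) for x,y in((265,252),(255,238),(390,275),(400,262),(265,215),(240,250))])
vis=cv2.resize(d["frame"][180:330,200:445],None,fx=3,fy=3)
for name,(cx,cy) in{"L":(265,238),"R":(390,262)}.items():
    m=np.zeros(g.shape,np.uint8);m[cy-50:cy+50,cx-55:cx+55]=1
    yy,xx=np.mgrid[:480,:640];near=(np.hypot(xx-cx,yy-cy)<34)
    dark=((g<45)&near).astype(np.uint8)
    bar=((g>=55)&(g<125)&near&(im[:,:,0]>im[:,:,2]+4)).astype(np.uint8)
    for nm,mm,hs in(("cap",dark,(.120,.128)),("bar",bar,(.155,.163))):
        mm=cv2.morphologyEx(mm,cv2.MORPH_OPEN,np.ones((3,3)))
        cs,_=cv2.findContours(mm,cv2.RETR_EXTERNAL,cv2.CHAIN_APPROX_NONE)
        c=max(cs,key=cv2.contourArea) if nm=="bar" else np.vstack(cs)
        cv2.drawContours(vis,[((c-[200,180])*3).astype(np.int32)],-1,(0,255,0) if nm=="bar" else (0,0,255),1) if nm=="bar" else None
        if nm=="cap":
            h=cv2.convexHull(c);(x,y),rad=cv2.minEnclosingCircle(h);print(name,"cap px",x,y,rad)
            for z in hs:
                P=onplane(d,[[x,y],[x+rad,y]],z);print("  z",z,P[0].round(4),"dia",2*np.linalg.norm(P[1]-P[0]))
        else:
            box=cv2.boxPoints(cv2.minAreaRect(c));print(name,"bar",box.round(1).tolist())
            for z in hs:
                P=onplane(d,box,z);e=P[1]-P[0];k=P[2]-P[1]
                L=e if np.linalg.norm(e)>np.linalg.norm(k) else k
                print("  z",z,P.mean(0).round(4),np.linalg.norm(e),np.linalg.norm(k),"ang",np.degrees(np.arctan2(L[1],L[0]))%180)
# neighbors: white body mask
for name,(cx,cy) in{"L":(265,238),"R":(390,262)}.items():
    w=((hsv[:,:,1]<45)&(g>115)&(im[:,:,2]>=im[:,:,0]-1)).astype(np.uint8)
    w=cv2.morphologyEx(w,cv2.MORPH_OPEN,np.ones((3,3)))
    k=np.zeros_like(w);k[cy-50:cy+50,cx-55:cx+55]=w[cy-50:cy+50,cx-55:cx+55]
    cs,_=cv2.findContours(k,cv2.RETR_EXTERNAL,cv2.CHAIN_APPROX_NONE)
    c=max(cs,key=cv2.contourArea);box=cv2.boxPoints(cv2.minAreaRect(c));print(name,"body",box.round(1).tolist())
    cv2.drawContours(vis,[((c-[200,180])*3).astype(np.int32)],-1,(255,0,0),1)
cv2.imwrite("pics/v1.png",vis)
```

```text
gray at cap/bar [(np.int64(32), np.int64(33), np.int64(38)), (np.int64(116), np.int64(109), np.int64(111)), (np.int64(35), np.int64(37), np.int64(41)), (np.int64(113), np.int64(107), np.int64(109)), (np.int64(35), np.int64(36), np.int64(40)), (np.int64(170), np.int64(169), np.int64(180))]
L cap px 264.3823547363281 236.7941131591797 22.825788497924805
  z 0.12 [0.5642 0.1455 0.12  ] dia 0.06266214237177757
  z 0.128 [0.5636 0.1451 0.128 ] dia 0.061843119823056014
L bar [[242.3000030517578, 235.5], [280.79998779296875, 224.0], [283.5, 233.0], [245.0, 244.5]]
  z 0.155 [0.5648 0.1453 0.155 ] 0.05193876049345491 0.012258431567472958 ang 105.56088110270814
  z 0.163 [0.5641 0.1448 0.163 ] 0.05121872334792774 0.012088490544802679 ang 105.56088110270805
R cap px 389.61248779296875 262.5085144042969 22.66172218322754
  z 0.12 [ 0.5244 -0.0269  0.12  ] dia 0.06372982843633075
  z 0.128 [ 0.5242 -0.0251  0.128 ] dia 0.06289685074773167
R bar [[381.20001220703125, 265.3999938964844], [389.6000061035156, 261.20001220703125], [391.6000061035156, 265.20001220703125], [383.20001220703125, 269.3999938964844]]
  z 0.155 [ 0.5203 -0.0147  0.155 ] 0.012442222189534578 0.0058291967139293905 ang 114.66267882701236
  z 0.163 [ 0.5202 -0.013   0.163 ] 0.012269733241699653 0.005748385425351432 ang 114.6626788270124
L body [[224.1999969482422, 254.39999389648438], [249.8000030517578, 198.3000030517578], [305.3999938964844, 223.6999969482422], [279.70001220703125, 279.79998779296875]]
R body [[345.29998779296875, 278.20001220703125], [370.20001220703125, 221.0], [427.3999938964844, 246.0], [402.5, 303.1000061035156]]
```

View pics/v1.png

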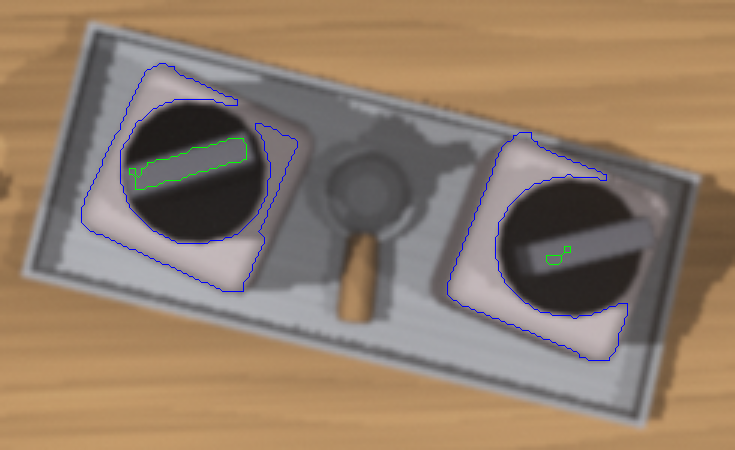

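Raised cap: centre about (0.564, 0.145), bar about 49° clockwise of its entry. I raise the arm, then go round inside the plants to a hover for a close wrist look.

Emit:
play_rows(
  moves=[0,0,-40,0,0,0,-80,0,-23,32,-80,6,-46,64,-80,12,-69,96,-80,18,-92,128,-80,24,-115,160,-80,30,-138,192,-80,36,-161,224,-80,43,-184,256,-80,50],
  gripper=0,
  force=40,
)

```text
time: 0.98
tool_pos: [0.4048, 0.2722, 0.3222]
orientation: [0.991, 0.134, 0.0, -0.0]
contact_force: [0.3, 1.5, 0.2]
finger_gap: 0.0852
```

```bash
cat >> h.py <<'E'
def delta(s,target,yaw=None):
    Q=R.from_quat(s["orientation"]);X=Q.apply([1,0,0]);y0=np.degrees(np.arctan2(X[1],X[0]))
    print("tcp",s["tool_pos"].round(4),"yaw",y0.round(2),"tilt z",Q.apply([0,0,1]).round(4),"q6",s["joint_pos"][5].round(3))
    print("move mm",(Q.inv().apply(np.array(target)-s["tool_pos"])*1000).round(1),"turn",None if yaw is None else round(y0-yaw,2))
E
python3 - <<'E'
from h import *
from workcell import r
delta(r.state(),[.52,.135,.29],15.6)
E
```

```text
tcp [0.4048 0.2722 0.3222] yaw 15.39 tilt z [ 1.e-04  1.e-04 -1.e+00] q6 1.625
move mm [ 74.6 162.8  32.2] turn -0.21
```

Emit:
play_rows(
  moves=[18,26,6,0,36,52,12,0,54,78,20,0,72,104,28,0,92,130,35,0,114,165,40,0,114,165,40,0,114,165,40,0],
)

```text
time: 1.65
tool_pos: [0.5594, 0.1444, 0.2807]
orientation: [0.991, 0.135, -0.001, -0.0]
contact_force: [0.3, 0.4, -0.0]
finger_gap: 0.0851
```

Run:
```python
from h import *
from workcell import r
s=r.state();d=r.grab_frame("wrist");d["state"]=s;pickle.dump(d,open("w1.pkl","wb"));cv2.imwrite("pics/w1.png",d["frame"])
delta(s,[.564,.145,.27],15.6)
```

```text
tcp [0.5594 0.1444 0.2807] yaw 15.56 tilt z [-0.0027 -0.     -1.    ] q6 1.326
move mm [ 4.6  0.7 10.7] turn -0.04
```

View pics/w1.png

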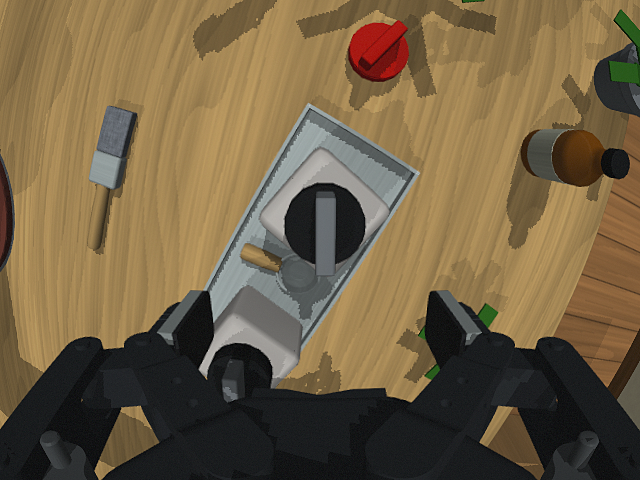

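Run:
```python
from h import *
d=pickle.load(open("w1.pkl","rb"));im=d["frame"].astype(int);g=im.mean(2)
for p in((326,230),(326,270),(325,195),(300,230),(340,230),(316,230),(334,230)):print(p,im[p[1],p[0]])
c=d["frame"][140:290,240:410];cv2.imwrite("pics/w1c.png",cv2.convertScaleAbs(cv2.resize(c,None,fx=4,fy=4,interpolation=cv2.INTER_CUBIC),alpha=1.6))
```

```text
(326, 230) [115 110 105]
(326, 270) [114 109 104]
(325, 195) [72 70 65]
(300, 230) [27 28 24]
(340, 230) [26 25 24]
(316, 230) [100  96  91]
(334, 230) [99 96 92]
```

View pics/w1c.png

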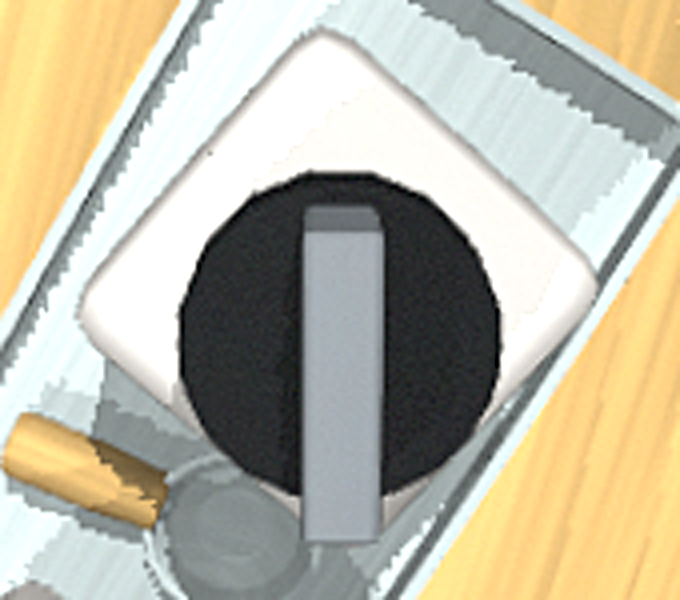

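Run:
```python
from h import *
d=pickle.load(open("w1.pkl","rb"));im=d["frame"].astype(int);g=im.mean(2)
b=((g>85)&(g<125)).astype(np.uint8);k=np.zeros_like(b);k[196:278,313:338]=b[196:278,313:338]
cs,_=cv2.findContours(k,cv2.RETR_EXTERNAL,cv2.CHAIN_APPROX_NONE);c=max(cs,key=cv2.contourArea)[:,0]
for z0 in(.002,.005):
    z=z0+.1625
    C=np.array([[303,231],[383,231],[378.5,541],[302.5,541]])/4+[239.6,139.6]
    P=onplane(d,C,z);print("corners",np.linalg.norm(P-np.roll(P,1,0),axis=1).round(4),P.mean(0).round(4))
    P=onplane(d,c,z)[:,:2].astype(np.float32)
    (m,sz,_)=cv2.minAreaRect(P*1000);print(" rect",m,sz)
    for sel in(0,1):
        yy=c[:,1];mid=(yy>205)&(yy<265);s=mid&((c[:,0]<325) if sel==0 else (c[:,0]>=325))
        v=cv2.fitLine(P[s],cv2.DIST_L2,0,.01,.01).ravel();print("  side ang",np.degrees(np.arctan2(v[1],v[0]))%180)
    # cap edge: dark pixels
    dark=((g<50)).astype(np.uint8);k=np.zeros_like(dark);k[180:268,280:370]=dark[180:268,280:370]
    h=cv2.convexHull(np.argwhere(k)[:,::-1].astype(np.int32))[:,0]
    h=h[(h[:,1]<235)]
    Q=onplane(d,h,z0+.1285)[:,:2]
    A=np.c_[2*Q,np.ones(len(Q))];x=np.linalg.lstsq(A,(Q**2).sum(1),rcond=None)[0];print(" cap top circle",x[:2].round(4),"dia",2*np.sqrt(x[2]+x[0]**2+x[1]**2))
    # jar edges
    warm=((g>110)&(im[:,:,2]>=im[:,:,0]-2)&(np.ptp(im,axis=2)<25)).astype(np.uint8)
    def edge(p,q):
        p,q=np.array(p,float)/4+[239.6,139.6],np.array(q,float)/4+[239.6,139.6]
        n=np.array([-(q-p)[1],(q-p)[0]]);n/=np.linalg.norm(n);out=[]
        for t in np.linspace(0,1,20):
            a=p+t*(q-p);o=np.arange(-6,6.1,.25);pr=np.array([cv2.getRectSubPix((d["frame"][:,:,0].astype(np.float32)-d["frame"][:,:,2]),(1,1),tuple(map(float,a+n*u)))[0,0] for u in o])
            gr=np.abs(np.gradient(cv2.GaussianBlur(pr.reshape(1,-1),(9,1),0).ravel()));out.append(a+n*o[gr.argmax()])
        E=onplane(d,np.array(out),z0+.085)[:,:2].astype(np.float32)
        v=cv2.fitLine(E,cv2.DIST_HUBER,0,.001,.001).ravel();res=(E-v[2:])@np.array([-v[1],v[0]])
        print("  jar edge ang",round(np.degrees(np.arctan2(v[1],v[0]))%180,2),"res mm",(res.std()*1000).round(2))
        return v
    a=edge((135,232),(270,70));b_=edge((390,65),(560,235))
```

```text
corners [0.0558 0.0135 0.0558 0.0136] [0.563  0.1442 0.1645]
 rect (564.3898315429688, 143.445556640625) (15.042816162109375, 57.01155090332031)
  side ang 105.45414
  side ang 105.58328
 cap top circle [0.5624 0.1464] dia 0.06266714396422361
  jar edge ang 63.96 res mm 0.09
  jar edge ang 153.83 res mm 0.11
corners [0.0551 0.0134 0.0551 0.0134] [0.5627 0.1449 0.1675]
 rect (564.112060546875, 144.218994140625) (14.861384391784668, 56.32379150390625)
  side ang 105.45403
  side ang 105.5833
 cap top circle [0.5622 0.1471] dia 0.06200209050263064
  jar edge ang 63.96 res mm 0.09
  jar edge ang 153.83 res mm 0.11
```

Jar axes are at 63.9° and 153.9°, and the bar is at 105.5°. So the cap is 48.4° clockwise of entry, inside the stated 28–52. Centre is about (0.563, 0.145). I descend with the gripper open.

Emit:
play_rows(
  moves=[4,0,20,0,4,0,40,0,4,0,60,0,4,0,75,0,4,0,85,0,4,0,85,0,4,0,85,0,4,0,85,0],
)

```text
time: 2.37
tool_pos: [0.563, 0.1475, 0.1988]
orientation: [0.991, 0.137, 0.001, 0.0]
contact_force: [-0.5, -0.6, 0.6]
finger_gap: 0.0851
```

Run:
```python
from h import *
from workcell import r
s=r.state();delta(s,[.563,.145,.148],15.5);print(s["contact_force"].round(2))
d=r.grab_frame("wrist");cv2.imwrite("pics/w2.png",d["frame"])
```

```text
tcp [0.563  0.1475 0.1988] yaw 15.75 tilt z [ 1.9e-03  2.0e-04 -1.0e+00] q6 1.328
move mm [-0.8  2.4 50.8] turn 0.25
[-0.55 -0.57  0.57]
```

View pics/w2.png

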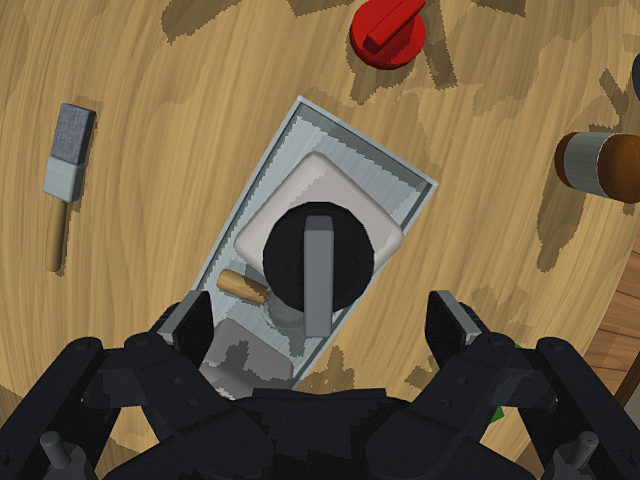

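Emit:
play_rows(
  moves=[-1,2,15,0,-1,2,30,0,-1,2,42,0,-1,2,50,0,-1,2,50,0,-1,2,50,0,-1,2,50,0],
)

```text
time: 3.0
tool_pos: [0.5628, 0.1449, 0.1483]
orientation: [0.991, 0.137, 0.001, 0.0]
contact_force: [0.5, -0.2, 0.4]
finger_gap: 0.0855
```

Run:
```python
from h import *
from workcell import r
s=r.state();delta(s,[.563,.145,.148],15.5);print(s["contact_force"].round(2))
```

```text
tcp [0.5628 0.1449 0.1483] yaw 15.72 tilt z [ 1.2e-03  1.0e-04 -1.0e+00] q6 1.324
move mm [ 0.2 -0.   0.3] turn 0.22
[ 0.45 -0.2   0.41]
```

Emit:
play_rows(
  moves=[0,0,0,0,0,0,0,0,0,0,0,0,0,0,0,0,0,0,0,0,0,0,0,0,0,0,0,0,0,0,0,0],
  gripper=1,
  force=30,
)

```text
time: 3.67
tool_pos: [0.5623, 0.1449, 0.1474]
orientation: [0.991, 0.137, 0.0, -0.0]
contact_force: [-0.1, -0.3, 1.2]
finger_gap: 0.0138
```

Run:
```python
from h import *
from workcell import r
s=r.state();delta(s,[.563,.145,.148],15.5);print(s["contact_force"].round(2),s["moment"].round(2),s["finger_gap"])
d=r.grab_frame("wrist");cv2.imwrite("pics/w3.png",d["frame"])
d=r.grab_frame("scene");cv2.imwrite("pics/s3.png",cv2.resize(d["frame"][150:340,170:430],None,fx=3,fy=3))
```

```text
tcp [0.5623 0.1449 0.1474] yaw 15.72 tilt z [ 2.e-04  1.e-04 -1.e+00] q6 1.324
move mm [ 0.7  0.1 -0.6] turn 0.22
[-0.11 -0.26  1.24] [-0.05  0.14  0.04] 0.013756422598003642
```

View pics/s3.png

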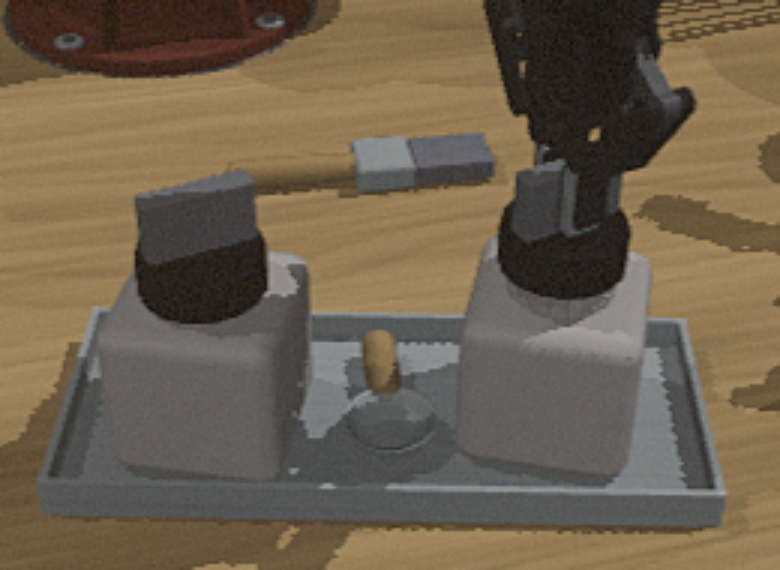

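View pics/w3.png

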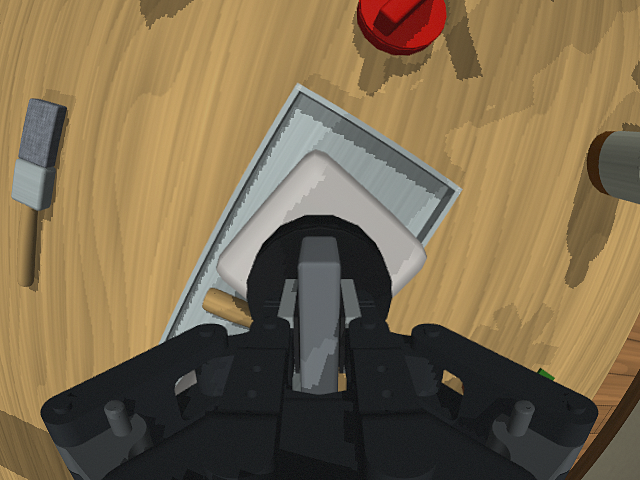

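Emit:
play_rows(
  moves=[0,0,0,-5,0,0,0,-10,0,0,0,-15,0,0,0,-20,0,0,0,-25,0,0,0,-30,0,0,0,-30],
)

```text
time: 4.35
tool_pos: [0.5624, 0.1449, 0.1475]
orientation: [0.921, 0.39, 0.0, 0.0]
contact_force: [0.5, -0.3, 0.5]
finger_gap: 0.0137
```

Run:
```python
from h import *
from workcell import r
s=r.state();delta(s,[.563,.145,.148],63.9);print(s["contact_force"].round(2),s["moment"].round(2),s["finger_gap"])
```

```text
tcp [0.5624 0.1449 0.1475] yaw 45.94 tilt z [ 4.e-04  1.e-04 -1.e+00] q6 0.796
move mm [ 0.5  0.3 -0.5] turn -17.96
[ 0.45 -0.27  0.46] [ 0.01 -0.05  0.03] 0.013696489693876964
```

Emit:
play_rows(
  moves=[0,0,0,-5,0,0,0,-10,0,0,0,-14,0,0,0,-18,0,0,0,-18,0,0,0,-18],
)

```text
time: 4.85
tool_pos: [0.5622, 0.1449, 0.1471]
orientation: [0.85, 0.526, -0.0, -0.0]
contact_force: [-0.9, -0.0, -0.1]
finger_gap: 0.014
```

Run:
```python
from h import *
from workcell import r
s=r.state();delta(s,[.563,.145,.148],63.9);print(s["contact_force"].round(2),s["moment"].round(2),s["finger_gap"])
d=r.grab_frame("wrist");cv2.imwrite("pics/w4.png",d["frame"])
```

```text
tcp [0.5622 0.1449 0.1471] yaw 63.48 tilt z [-3.e-04  1.e-04 -1.e+00] q6 0.49
move mm [ 0.5  0.7 -0.9] turn -0.42
[-0.9  -0.01 -0.05] [-0.01  0.03  0.01] 0.014009200687931649
```

View pics/w4.png

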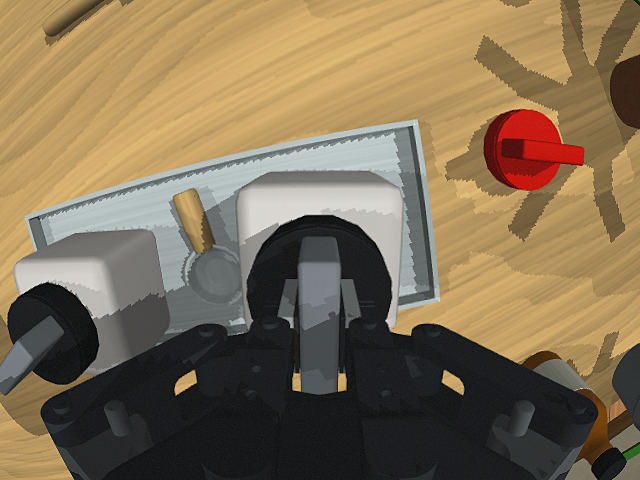

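The bar is now parallel to the jar sides and the pads still hold it. I release so it drops.

Emit:
play_rows(
  moves=[0,0,0,0,0,0,0,0,0,0,0,0,0,0,0,0,0,0,0,0,0,0,0,0],
  gripper=0.4,
)

```text
time: 5.4
tool_pos: [0.5623, 0.1449, 0.1473]
orientation: [0.849, 0.528, 0.0, -0.0]
contact_force: [0.5, 0.2, 0.0]
finger_gap: 0.0514
```

Run:
```python
from h import *
from workcell import r
s=r.state();delta(s,[.563,.145,.139],63.9);print(s["contact_force"].round(2),s["finger_gap"])
d=r.grab_frame("wrist");cv2.imwrite("pics/w5.png",d["frame"])
d=r.grab_frame("scene");cv2.imwrite("pics/s5.png",cv2.resize(d["frame"][150:340,170:430],None,fx=3,fy=3))
```

```text
tcp [0.5623 0.1449 0.1473] yaw 63.71 tilt z [ 1.e-04  1.e-04 -1.e+00] q6 0.486
move mm [0.4 0.6 8.3] turn -0.19
[0.52 0.22 0.04] 0.05135398658876492
```

View pics/w5.png

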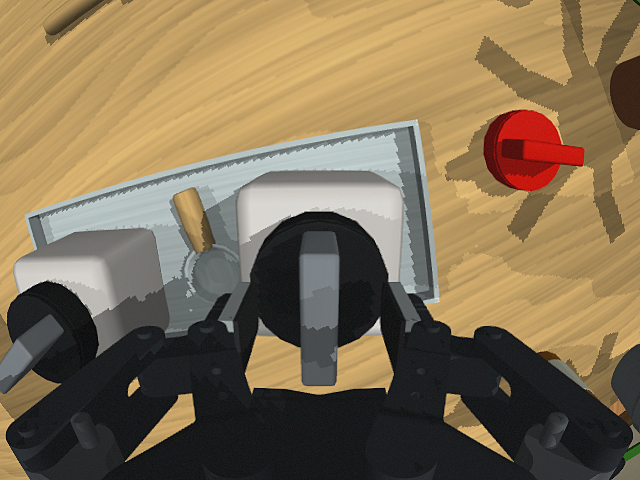

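View pics/s5.png

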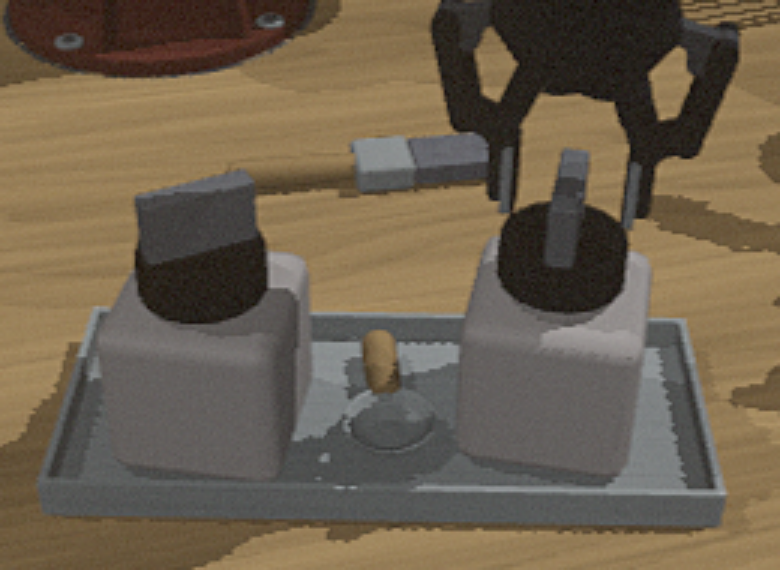

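It dropped into the entry, since no neck is visible now. I lower 8 mm and regrip.

Emit:
play_rows(
  moves=[0,0,4,0,0,0,8,0,0,0,8,0,0,0,8,0],
)

```text
time: 5.83
tool_pos: [0.5619, 0.1449, 0.1387]
orientation: [0.849, 0.528, -0.0, -0.0]
contact_force: [0.5, -0.2, 0.4]
finger_gap: 0.0513
```

Emit:
play_rows(
  moves=[0,0,0,0,0,0,0,0,0,0,0,0,0,0,0,0,0,0,0,0,0,0,0,0],
  gripper=1,
  force=60,
)

```text
time: 6.33
tool_pos: [0.5625, 0.1449, 0.1396]
orientation: [0.849, 0.528, 0.0, 0.0]
contact_force: [0.3, -0.2, 1.2]
finger_gap: 0.013
```

Run:
```python
from h import *
from workcell import r
s=r.state();delta(s,[.563,.145,.136],7.9);print(s["contact_force"].round(2),s["moment"].round(2),s["finger_gap"])
```

```text
tcp [0.5625 0.1449 0.1396] yaw 63.72 tilt z [ 5.e-04  1.e-04 -1.e+00] q6 0.486
move mm [0.3 0.4 3.6] turn 55.82
[ 0.32 -0.16  1.19] [ 0.02 -0.03  0.06] 0.012994809541747717
```

Emit:
play_rows(
  moves=[0,0,0.3,5,0,0,0.5,10,0,0,0.8,15,0,0,1,20,0,0,1.3,25,0,0,1.6,30,0,0,1.9,35,0,0,2.1,40,0,0,2.1,40],
)

```text
time: 7.08
tool_pos: [0.5626, 0.1449, 0.1376]
orientation: [0.979, 0.204, 0.0, -0.0]
contact_force: [0.6, 0.2, 3.4]
finger_gap: 0.0138
```

Run:
```python
from h import *
from workcell import r
s=r.state();delta(s,[.563,.145,.136],7.9);print(s["contact_force"].round(2),s["moment"].round(2),s["finger_gap"])
```

```text
tcp [0.5626 0.1449 0.1376] yaw 23.49 tilt z [ 8.e-04  2.e-04 -1.e+00] q6 1.188
move mm [0.4 0.1 1.6] turn 15.59
[0.64 0.24 3.37] [ 0.07 -0.07 -0.04] 0.013752259248338335
```

Emit:
play_rows(
  moves=[0,0,0.2,4,0,0,0.4,8,0,0,0.6,11,0,0,0.8,13,0,0,0.8,14,0,0,0.8,15,0,0,0.8,15],
)

```text
time: 7.67
tool_pos: [0.5629, 0.145, 0.1367]
orientation: [0.997, 0.076, 0.001, -0.0]
contact_force: [2.8, 1.7, 1.6]
finger_gap: 0.0132
```

Run:
```python
from h import *
from workcell import r
s=r.state();delta(s,[.563,.145,.136],7.9);print(s["contact_force"].round(2),s["moment"].round(2),s["finger_gap"])
```

```text
tcp [0.5629 0.145  0.1367] yaw 8.77 tilt z [ 1.4e-03  4.0e-04 -1.0e+00] q6 1.445
move mm [0.1 0.  0.7] turn 0.87
[2.82 1.68 1.55] [ 0.22 -0.82  0.17] 0.013206375182213442
```

Emit:
play_rows(
  moves=[0,0,0.1,1,0,0,0.1,2,0,0,0.1,2,0,0,0.1,2],
)

```text
time: 8.0
tool_pos: [0.5629, 0.145, 0.1367]
orientation: [0.998, 0.059, 0.001, -0.0]
contact_force: [5.3, 1.3, 1.3]
finger_gap: 0.0132
```

Run:
```python
from h import *
from workcell import r
s=r.state();delta(s,[.563,.145,.136],7.9);print(s["contact_force"].round(2),s["moment"].round(2),s["finger_gap"])
```

```text
tcp [0.5629 0.145  0.1367] yaw 6.76 tilt z [ 1.6e-03  2.0e-04 -1.0e+00] q6 1.48
move mm [0.1 0.  0.7] turn -1.14
[5.27 1.33 1.27] [ 0.31 -1.21  0.75] 0.013169585112207826
```

Emit:
play_rows(
  moves=[0,0,0,1,0,0,0,2,0,0,0,2,0,0,0,2],
)

```text
time: 8.33
tool_pos: [0.5629, 0.145, 0.1367]
orientation: [0.999, 0.042, 0.001, 0.0]
contact_force: [5.3, 1.2, 2.1]
finger_gap: 0.013
```

Run:
```python
from h import *
from workcell import r
s=r.state();delta(s,[.563,.145,.136],7.9);print(s["contact_force"].round(2),s["moment"].round(2),s["finger_gap"])
d=r.grab_frame("wrist");cv2.imwrite("pics/w6.png",d["frame"])
```

```text
tcp [0.5629 0.145  0.1367] yaw 4.82 tilt z [ 1.6e-03  1.0e-04 -1.0e+00] q6 1.514
move mm [0.  0.1 0.7] turn -3.08
[5.35 1.24 2.07] [ 0.2  -1.19  1.53] 0.01304244923316519
```

View pics/w6.png

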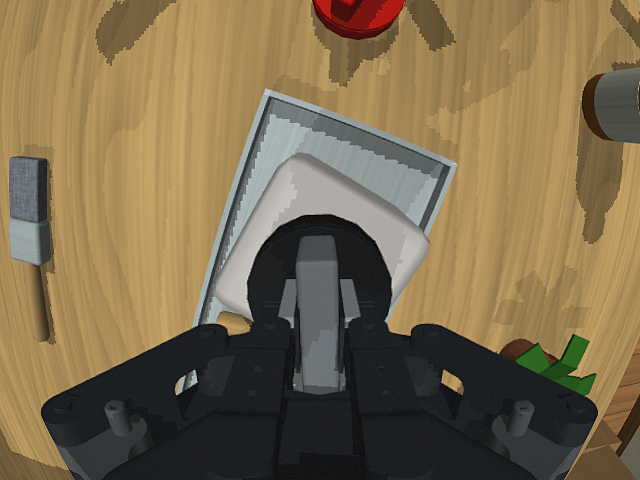

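The moment rises about 0.4 N·m per degree, so the cap is on the hard stop. I relax slightly, release and retreat upward.

Emit:
play_rows(
  moves=[0,0,0,-1,0,0,0,-2,0,0,0,-2],
)

```text
time: 8.63
tool_pos: [0.5629, 0.145, 0.1367]
orientation: [0.998, 0.06, 0.001, -0.0]
contact_force: [5.5, 1.2, 1.5]
finger_gap: 0.0134
```

Emit:
play_rows(
  moves=[0,0,0,0,0,0,0,0,0,0,0,0,0,0,0,0,0,0,0,0,0,0,0,0,0,0,0,0],
  gripper=0,
)

```text
time: 9.22
tool_pos: [0.5622, 0.1449, 0.1363]
orientation: [0.998, 0.059, -0.0, -0.0]
contact_force: [0.5, 0.4, -0.2]
finger_gap: 0.0852
```

Emit:
play_rows(
  moves=[0,0,-15,0,0,0,-35,0,0,0,-60,0,0,0,-90,0,0,0,-120,0,0,0,-140,0,0,0,-140,0,0,0,-140,0],
)

```text
time: 9.88
tool_pos: [0.563, 0.1449, 0.2776]
orientation: [0.998, 0.059, 0.001, 0.0]
contact_force: [-0.8, 0.3, -0.5]
finger_gap: 0.0853
```

Run:
```python
from h import *
from workcell import r
s=r.state();d=r.grab_frame("wrist");d["state"]=s;pickle.dump(d,open("w7.pkl","wb"));cv2.imwrite("pics/w7.png",d["frame"])
delta(s,[.563,.145,.28],7.9)
d=r.grab_frame("scene");cv2.imwrite("pics/s7.png",cv2.resize(d["frame"][150:340,170:430],None,fx=3,fy=3))
```

```text
tcp [0.563  0.1449 0.2776] yaw 6.71 tilt z [ 2.5e-03  1.0e-04 -1.0e+00] q6 1.481
move mm [ 0.  -0.1 -2.4] turn -1.19
```

View pics/w7.png

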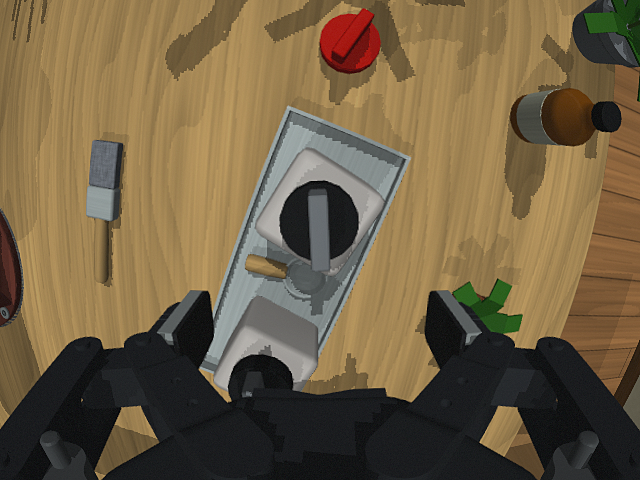

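View pics/s7.png

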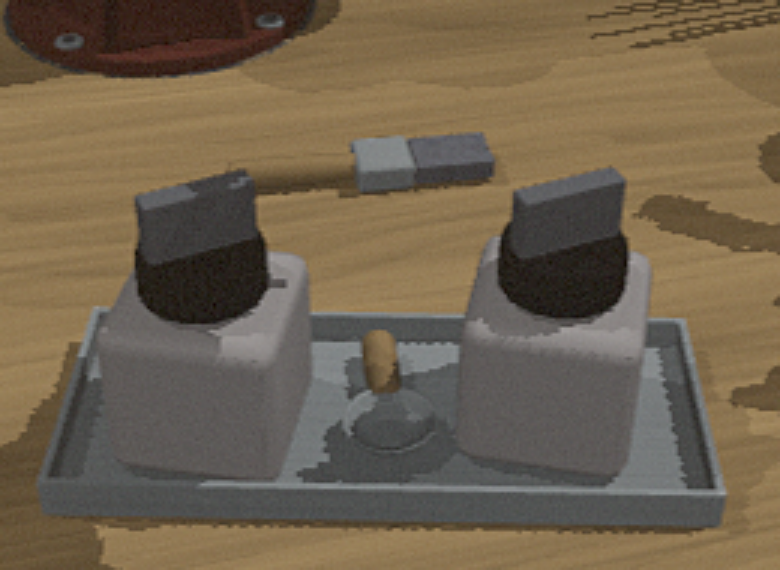

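Run:
```python
from h import *
d=pickle.load(open("w7.pkl","rb"));im=d["frame"].astype(int);g=im.mean(2)
b=((g>62)&(g<130)).astype(np.uint8);k=np.zeros_like(b);k[200:242,300:335]=b[200:242,300:335]
rows=[(y,np.flatnonzero(k[y])) for y in range(200,242)]
for side in(0,-1):
    c=np.array([[x[side],y] for y,x in rows if 12<len(x)<26]);P=onplane(d,c,.153)[:,:2].astype(np.float32)
    v=cv2.fitLine(P,cv2.DIST_HUBER,0,.001,.001).ravel();print(len(c),"bar side",np.degrees(np.arctan2(v[1],v[0]))%180)
def edge(p,q):
    p,q=np.array(p,float),np.array(q,float);n=np.array([-(q-p)[1],(q-p)[0]]);n/=np.linalg.norm(n);out=[]
    ch=(d["frame"][:,:,0].astype(np.float32)-d["frame"][:,:,2])
    for t in np.linspace(0,1,20):
        a=p+t*(q-p);o=np.arange(-6,6.1,.25);pr=np.array([cv2.getRectSubPix(ch,(1,1),tuple(map(float,a+n*u)))[0,0] for u in o])
        gr=np.abs(np.gradient(cv2.GaussianBlur(pr.reshape(1,-1),(9,1),0).ravel()));out.append(a+n*o[gr.argmax()])
    E=onplane(d,np.array(out),.087)[:,:2].astype(np.float32);v=cv2.fitLine(E,cv2.DIST_HUBER,0,.001,.001).ravel()
    print("jar edge",np.degrees(np.arctan2(v[1],v[0]))%180,((E-v[2:])@np.array([-v[1],v[0]])).std()*1e3)
edge((265,205),(293,160));edge((322,154),(368,184))
cv2.imwrite("pics/w7c.png",cv2.resize(d["frame"][140:290,240:400],None,fx=4,fy=4,interpolation=cv2.INTER_CUBIC))
```

```text
42 bar side 99.494156
42 bar side 99.00619
jar edge 63.786266 0.13103119
jar edge 153.82489 0.15010831
```

View pics/w7c.png

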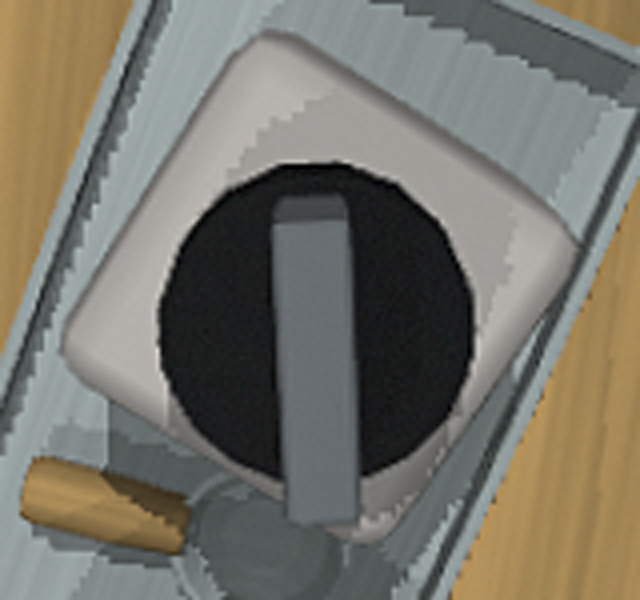

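The bar measures 54.6° clockwise of entry, against a nominal 56, so it may be slightly short. There is plenty of time, so I regrip more firmly and push to the stop again.

Emit:
play_rows(
  moves=[0,0,30,-2,0,0,65,-2,0,0,100,-2,0,0,125,-2,0,0,140,-2,0,0,141,-2,0,0,141,-2,0,0,141,-2],
)

```text
time: 10.65
tool_pos: [0.5625, 0.1449, 0.136]
orientation: [0.997, 0.076, 0.0, -0.0]
contact_force: [0.1, -0.8, 0.7]
finger_gap: 0.0857
```

Emit:
play_rows(
  moves=[0,0,0,0,0,0,0,0,0,0,0,0,0,0,0,0,0,0,0,0,0,0,0,0,0,0,0,0,0,0,0,0],
  gripper=1,
  force=110,
)

```text
time: 11.32
tool_pos: [0.5628, 0.1449, 0.1356]
orientation: [0.997, 0.076, 0.001, -0.0]
contact_force: [1.4, -0.0, 0.5]
finger_gap: 0.0125
```

Run:
```python
from h import *
from workcell import r
s=r.state();delta(s,[.563,.145,.136],7.9);print(s["contact_force"].round(2),s["moment"].round(2),s["finger_gap"])
```

```text
tcp [0.5628 0.1449 0.1356] yaw 8.72 tilt z [ 1.1e-03  2.0e-04 -1.0e+00] q6 1.446
move mm [ 0.3 -0.  -0.4] turn 0.82
[ 1.44 -0.02  0.53] [ 0.16 -0.46  0.05] 0.012508801047924359
```

Emit:
play_rows(
  moves=[0,0,0,1,0,0,0,2,0,0,0,2,0,0,0,2],
)

```text
time: 11.65
tool_pos: [0.5628, 0.145, 0.1356]
orientation: [0.998, 0.059, 0.001, -0.0]
contact_force: [4.3, 0.5, 1.8]
finger_gap: 0.0124
```

Run:
```python
from h import *
from workcell import r
s=r.state();delta(s,[.563,.145,.136],7.9);print(s["contact_force"].round(2),s["moment"].round(2),s["finger_gap"])
```

```text
tcp [0.5628 0.145  0.1356] yaw 6.73 tilt z [ 1.2e-03  2.0e-04 -1.0e+00] q6 1.48
move mm [ 0.2  0.  -0.4] turn -1.17
[4.27 0.52 1.84] [ 0.19 -1.14  0.68] 0.012394855970368773
```

Emit:
play_rows(
  moves=[0,0,0,1,0,0,0,2,0,0,0,2,0,0,0,2],
)

```text
time: 11.98
tool_pos: [0.5628, 0.145, 0.1356]
orientation: [0.999, 0.042, 0.001, -0.0]
contact_force: [4.9, 0.8, 1.8]
finger_gap: 0.0126
```

Run:
```python
from h import *
from workcell import r
s=r.state();delta(s,[.563,.145,.136],7.9);print(s["contact_force"].round(2),s["moment"].round(2),s["finger_gap"])
```

```text
tcp [0.5628 0.145  0.1356] yaw 4.78 tilt z [ 1.3e-03  1.0e-04 -1.0e+00] q6 1.515
move mm [ 0.2  0.1 -0.4] turn -3.12
[4.95 0.78 1.83] [ 0.15 -1.28  1.55] 0.012591592370494079
```

The response is the same with nearly double the grip, so this is a genuine hard stop. I back off to the neutral angle, release and retreat.

Emit:
play_rows(
  moves=[0,0,0,1,0,0,0,2,0,0,0,2,0,0,0,0,0,0,0,-2,0,0,0,-3,0,0,0,-3],
)

```text
time: 12.57
tool_pos: [0.5627, 0.1449, 0.1356]
orientation: [0.998, 0.067, 0.001, -0.0]
contact_force: [4.7, 1.5, 2.8]
finger_gap: 0.0125
```

Emit:
play_rows(
  moves=[0,0,0,0,0,0,0,0,0,0,0,0,0,0,0,0,0,0,0,0,0,0,0,0,0,0,0,0],
  gripper=0,
)

```text
time: 13.15
tool_pos: [0.5622, 0.1449, 0.1352]
orientation: [0.998, 0.067, -0.0, -0.0]
contact_force: [0.3, 0.3, -0.6]
finger_gap: 0.0852
```

Emit:
play_rows(
  moves=[0,0,-15,0,0,0,-35,0,0,0,-60,0,0,0,-90,0,0,0,-120,0,0,0,-140,0,0,0,-140,0,0,0,-140,0],
)

```text
time: 13.82
tool_pos: [0.563, 0.1449, 0.2766]
orientation: [0.998, 0.067, 0.001, 0.0]
contact_force: [0.2, 0.1, -0.8]
finger_gap: 0.0853
```

Run:
```python
from h import *
from workcell import r
s=r.state();d=r.grab_frame("wrist");d["state"]=s;pickle.dump(d,open("w8.pkl","wb"));cv2.imwrite("pics/w8.png",d["frame"])
delta(s,[.563,.145,.28],7.9);print(s["contact_force"])
im=d["frame"].astype(int);g=im.mean(2)
b=((g>62)&(g<130)).astype(np.uint8);k=np.zeros_like(b);k[200:242,300:335]=b[200:242,300:335]
rows=[(y,np.flatnonzero(k[y])) for y in range(200,242)]
for side in(0,-1):
    c=np.array([[x[side],y] for y,x in rows if 12<len(x)<26]);P=onplane(d,c,.153)[:,:2].astype(np.float32)
    v=cv2.fitLine(P,cv2.DIST_HUBER,0,.001,.001).ravel();print(len(c),"bar side",np.degrees(np.arctan2(v[1],v[0]))%180)
D=pickle.load(open("f0.pkl","rb"))["scene"]
d=r.grab_frame("scene");cv2.imwrite("pics/s8.png",np.hstack([cv2.resize(x["frame"][190:330,180:410],None,fx=1.7,fy=1.7) for x in(D,d)]))
```

```text
tcp [0.563  0.1449 0.2766] yaw 7.72 tilt z [ 2.5e-03  1.0e-04 -1.0e+00] q6 1.463
move mm [ 0.1 -0.1 -3.4] turn -0.18
[ 0.23024268  0.14277576 -0.79492108]
42 bar side 99.791466
42 bar side 99.84459
```

View pics/s8.png

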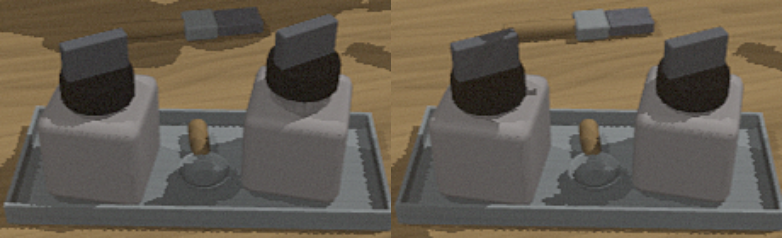

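The bar now reads about 54.0° from entry, against 54.6° before the back-off. The back-off may have undone a fraction of a degree, so I do one last nudge onto the stop and release without backing off.

Emit:
play_rows(
  moves=[0,0,30,0,0,0,65,0,0,0,100,0,0,0,125,0,0,0,140,0,0,0,141,0,0,0,141,0,0,0,141,0],
)

```text
time: 14.58
tool_pos: [0.5625, 0.1449, 0.135]
orientation: [0.998, 0.067, 0.0, -0.0]
contact_force: [0.7, -0.1, -0.3]
finger_gap: 0.0852
```

Emit:
play_rows(
  moves=[0,0,0,0,0,0,0,0,0,0,0,0,0,0,0,0,0,0,0,0,0,0,0,0,0,0,0,1,0,0,0,2,0,0,0,3,0,0,0,3],
  gripper=1,
  force=60,
)

```text
time: 15.42
tool_pos: [0.5629, 0.145, 0.1347]
orientation: [0.999, 0.041, 0.001, -0.0]
contact_force: [5.0, 0.5, 0.4]
finger_gap: 0.0136
```

Run:
```python
from h import *
from workcell import r
s=r.state();delta(s,[.563,.145,.136],7.9);print(s["contact_force"].round(2),s["moment"].round(2),s["finger_gap"])
```

```text
tcp [0.5629 0.145  0.1347] yaw 4.68 tilt z [ 1.5e-03  2.0e-04 -1.0e+00] q6 1.516
move mm [ 0.1  0.  -1.3] turn -3.22
[4.98 0.5  0.45] [ 0.13 -1.07  1.15] 0.013570510720975494
```

Emit:
play_rows(
  moves=[0,0,0,0,0,0,0,0,0,0,0,0,0,0,0,0,0,0,0,0,0,0,0,0,0,0,0,0],
  gripper=0,
)

```text
time: 16.0
tool_pos: [0.5622, 0.1449, 0.1343]
orientation: [0.999, 0.041, -0.0, -0.0]
contact_force: [-0.9, -0.3, -0.4]
finger_gap: 0.0853
```

Emit:
play_rows(
  moves=[0,0,-15,0,0,0,-35,0,0,0,-60,0,0,0,-90,0,0,0,-120,0,0,0,-140,0,0,0,-140,0,0,0,-140,0],
)

```text
time: 16.67
tool_pos: [0.563, 0.1449, 0.2756]
orientation: [0.999, 0.041, 0.001, -0.0]
contact_force: [-0.3, 0.2, -0.0]
finger_gap: 0.0857
```

Run:
```python
from h import *
from workcell import r
s=r.state();d=r.grab_frame("wrist");d["state"]=s
delta(s,[.563,.145,.28],7.9);print(s["time"],s["contact_force"])
im=d["frame"].astype(int);g=im.mean(2)
b=((g>62)&(g<130)).astype(np.uint8);k=np.zeros_like(b);k[200:242,300:335]=b[200:242,300:335]
rows=[(y,np.flatnonzero(k[y])) for y in range(200,242)]
for side in(0,-1):
    c=np.array([[x[side],y] for y,x in rows if 12<len(x)<26]);P=onplane(d,c,.153)[:,:2].astype(np.float32)
    v=cv2.fitLine(P,cv2.DIST_HUBER,0,.001,.001).ravel();print(len(c),"bar side",np.degrees(np.arctan2(v[1],v[0]))%180)
cv2.imwrite("pics/w9.png",d["frame"])
```

```text
tcp [0.563  0.1449 0.2756] yaw 4.71 tilt z [ 2.4e-03  1.0e-04 -1.0e+00] q6 1.516
move mm [ 0.  -0.1 -4.4] turn -3.19
16.6667 [-0.28335138  0.23268645 -0.01529302]
42 bar side 98.963615
42 bar side 98.88591
```

View pics/w9.png

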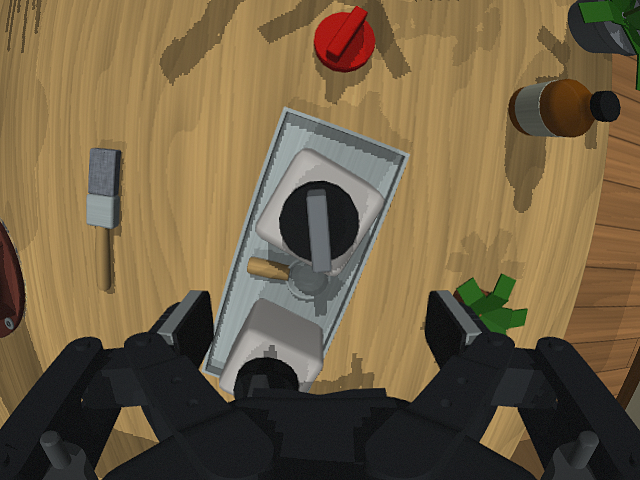

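The bar is at 98.9°, which is 55° clockwise of entry and within measuring error of the 56° stop. The gripper is clear of everything.

```bash
python3 -c "
from workcell import r
r.job_done()"
```

```text
the job is handed in; nothing more can be done
```

The loose cap, on the jar at about (0.563, 0.145), is now screwed home, and I handed the job in at about 17 s of the 42 s. I gripped its bar where it sat and turned it 48° anticlockwise until the bar was parallel to the jar sides. Then I let go, and it dropped into the thread. I regripped and screwed it clockwise to the stop, pushed it firmly onto the stop twice more, then released and backed off 140 mm.

**Checks**
- **Hard stop:** the moment rose steadily, to about 1.5 N·m. The rise was the same with 60 N and 110 N of grip, which means a real stop rather than thread friction or a slipping grip.
- **Cap height:** the cap sits low with no neck showing.
- **Final angle:** the bar measured 55° clockwise of the entry against the nominal 56°. Earlier readings were 54.6° and 54.0°. The 54.0° came after I eased off the stop before letting go, so I nudged it on once more and released without easing off. My angle readings are good to about a degree, so I take the remaining 1° as measuring error.
- **Other jar:** the arm never touched it, and its cap looked unchanged in the before and after pictures.
- **Forces:** wrist force readings stayed under about 7 N.

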